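# Nudge a hub bearing into its seat and swing the keeper over it

### The job

With the fingertips, push the loose bearing across the top of the blue block until it drops into the round seat and lies flat and fully home; do not pick it up. Then push the yellow knob to swing the keeper arm over the bearing, all the way to its stop. Leave everything else on the bench where it is.

Things in the scene. Friction and masses are not known exactly. Their poses are not given: they have to be found in the camera images.
- block: Blue block fixed to the bench, 150 mm (its x) by 220 mm (its y), 30 mm high, flat top; turned only about the vertical. Origin: centre of its underside. In its top is one round blind seat, 45 mm across, 12 mm deep, bright floor, 2 mm chamfer, centred at y +35 mm. The bearing starts on the -y side. Keeper's pivot at x 0, y +80 mm; steel stop pin, 8 mm thick, 9 mm high, at x -13, y +67 mm.
- seat (a point): Centre of the mouth of the round seat, level with the block's top, 30 mm above the bench.
- bearing: Loose sealed bearing: solid steel disc 42 mm across, 12 mm thick, about 70 g, black seal ring, red plug in its bore, flat on the block's top 70 to 115 mm from the seat's centre. Origin: centre of its underside; z its axis. Home, its top is flush with the block's top (origin 18 mm above the bench), 1.5 mm play all round. Pushed over the rim it tips in and drops once nearly centred.
- keeper (a joint): Angle of the keeper, a flat dark steel arm (70 x 16 x 5 mm, 3 to 8 mm above the block's top) on an upright pivot at block x 0, y +80 mm. 0: points along the block's +x, clear of the seat; turns clockwise seen from above; 1.571: at its stop, along the block's -y, over the seat. Starts at 0 to 0.4 rad. Stays where it is left; needs about 1 N at the knob.
- keeper_knob (a point): Centre of the top of the yellow upright knob on the keeper, a pin 12 mm in diameter, 60 mm from the pivot; it stands from 8 mm to 30 mm above the block's top and this point is 60 mm above the bench.
- end_cap: Bystander: loose black axle end cap, 24 mm wide and 24 mm high, standing on the block in the corner at -x, +y. Origin under its centre.
- grease_jar: Bystander: loose jar with green lid, 60 mm wide and 55 mm high, on the bench beyond the block's +x side. Origin under its centre.
- screwdriver: Bystander: loose screwdriver lying on the bench off the block's -y side, about along the block's x.
- wrench: Bystander: loose wrench lying on the bench off the block's +y side, about along the block's x.
- lockring: Bystander: loose aluminium ring, 48 mm wide and 8 mm high, lying on the bench on the block's -x side. Origin under its centre.
- mug: Bystander: white mug, 80 mm wide and 95 mm high, on the bench far to the left. Origin under its centre.
- lube: Bystander: yellow bottle, 48 mm wide and 150 mm high, on the bench far to the right. Origin under its centre.
Things that resemble listed ones, but are neither listed nor needed, are in the scene too. Of the things that look like the bearing, the middle-sized one is meant.

How it is judged:
By the outcome, as a careful person would: the job done as asked, in the order asked, and still so for the second after the job is handed in, with the robot touching nothing.
It also fails if it takes over 48 s, if anything falls off the work surface, if the arm or the gripper's body presses on something with over 40 N, if the wrist force passes 120 N, or if a joint passes its speed limit or range.

### The arm

A 6-joint arm with a two-finger parallel gripper is mounted at the origin on the work surface. World frame = base frame: x ahead of the robot, y to its left, z up, the work surface at z = 0. Lengths are in mm, angles in rad, forces in N, time in s.
With the tool pointing down it reaches from about 275 to 975 mm from the base axis. Payload 8.4 kg.
Tool frame: the origin (TCP) lies between the finger pads; the fingertips stand 22 mm ahead of it and the grasp point (between the pads) lies 3 mm ahead of it; y points along the fingers, x is the direction in which the jaws open and shut, and the axes are right-handed (so a half turn about y gives the same grasp; the last joint's range is limited). The gripper opens to 92 mm and grips with 3 to 60 N. Pads are 20 mm wide; open, the fingers measure 128 mm over their backs; the gripper's body (75 mm by 189 mm) begins 69 mm behind the grasp point.
Start: joints at [-1.122, 0.353, 1.633, -0, 1.155, -0.002], TCP at [272.303, -562.565, 236.583] pointing down, gripper open.
Joint ranges: [-2.63, 2.63], [-0.92, 2.1], [0.06, 2.66], [-1.3, 4.44], [0, 2.69], [-3.02, 3.02]. Speed limits (rad/s): [2.22, 2.22, 2.79, 3.14, 3.14, 3.14].

### API

Orientations are given as a unit quaternion [w, x, y, z].
In Python, from cell import arm gives the robot as it stands.
- The arm moves only by the tool jog_arm, never from a script. Its argument "series" is a list of rows, each an object with "delta_pos": the shift along the tool's x, y, z in mm, a list of three; "roll": the turn about the tool's y in rad. In form: [{"delta_pos": [tx, ty, tz], "roll": roll}, ...]. A call has 1 to 8 rows; each row is the pose to reach, as a shift and turn from the pose measured when the call began, along the tool's axes at that moment; what a row does not reach only later rows make up. A row lasts 1/8 s, in which the tool goes at most 62.5 mm and 10.7 degrees, less where a joint would pass 70% of its speed; a pose out of reach is approached as far as the arm can. A call with a gripper value outside its range is refused whole. "hand" is the finger opening in mm, from 0 to 91.9, set as the call begins (left out, the last holds). The fingers move at their own pace and stop on an object; "newtons" is the grip in N (left out, the last holds). Time passes only in rows, so rows that repeat a pose let the fingers close. It gives the time, the measured TCP pose, the force and the opening at its end, in the units of the state.
- arm.read_state(): the state, without advancing time (a new reading comes with each control period).
- arm.read_camera(name): name is "side" or "top"; returns a dict with "color" (480x640x3 uint8, blue, green, red), "fx", "fy", "cx", "cy" (pixels), "position" and "attitude" of the camera in the world. Camera axes: x right, y up, looking along -z (the intrinsics and any distortion apply to the point x, -y, -z); pixel columns grow to the right and rows downward; lengths in mm; the calibration is good to about 2 mm. A picture is of the moment at which its call begins. There is no depth.
- arm.hand_in(): hands the job in, once; it reports no verdict.
Trained networks look in a picture, given as the dict that the camera call returned (one of the last four; its "shot" number tells which), for a name from the list of things; names that differ only in an ending like _2 or _b are one class to them, and where a whole thing is asked for, a point or a joint stands for the part that bears it (a point fixed in the world has none). Each returns a list of dicts, best first, with "p" (0 to 1); they miss things now and then, are a little off and sometimes report something else, mostly with a low value. They report only what shows in the picture. A call takes as long as a camera call. They do not tell look-alikes from the thing itself.
- arm.find_in(target, picture): "bbox" ([left, top, right, bottom] in pixels, round what is visible of it).
- arm.spot_point(target, picture): "centre" ([row, column] in pixels: a listed point, or the origin of a listed thing).
The state is a dict: "time_s": time; "joint_positions": joint angles; "qvel": joint speeds; "effort": joint torques, N m; "tcp_pos": TCP position; "eef_rot": TCP orientation; "wrist_force": force on the tool from outside, world axes, zero at the start; "wrist_torque": the same for the moment, N m; "opening": opening from 0.0 (shut) to 1.0 (fully open).
Only numpy, scipy, OpenCV 4.12 (cv2) and the standard library are available. Lean on these libraries where they do the work, as an engineer would, in place of code of your own. Each camera call takes 0.05 s, during which the arm holds its last target. There are 200 camera calls.

## Working session

There is one attempt and no reset: what is moved stays moved. The work goes in short steps, Python scripts to look and compute and a tool call to move; the robot and the scene stay as the last step left them, time stands still between calls to the robot, and variables do not carry over. Pictures are saved under pics/ and viewed, about 8 in all and at most 12, crops included, and the job is handed in when it is done.

Besides the shell and the picture viewer there is one more tool, called as name(argument=value, ...) on one line, values as JSON. jog_arm: Moves the arm, as the interface text tells. Its arguments: {"type":"object","properties":{"series":{"type":"array"},"hand":{"type":"number"},"newtons":{"type":"number"}},"required":["series"]}

```bash
mkdir -p pics; cat > h.py <<'E'
import numpy as np, cv2
from scipy.spatial.transform import Rotation as R
from cell import arm
def rot(q): return R.from_quat([q[1],q[2],q[3],q[0]]).as_matrix()
def px2w(p,c,r,z):
    d=rot(p["attitude"])@np.array([(c-p["cx"])/p["fx"],-(r-p["cy"])/p["fy"],-1])
    o=np.array(p["position"]); return o+d*(z-o[2])/d[2]
def w2px(p,w):
    v=rot(p["attitude"]).T@(np.array(w,float)-p["position"]); return (p["cx"]-p["fx"]*v[0]/v[2], p["cy"]+p["fy"]*v[1]/v[2])
E
python3 - <<'E'
from h import *
for n in("top","side"):
    p=arm.read_camera(n); cv2.imwrite(f"pics/{n}0.png",p["color"])
    print(n,{k:v for k,v in p.items() if k!="color"})
    for t in("block","seat","bearing","keeper","keeper_knob","end_cap","grease_jar","lockring","screwdriver"):
        print(t,[(np.round(d["centre"]).tolist(),round(d["p"],2)) for d in arm.spot_point(t,p)][:4],[(np.round(d["bbox"]).tolist(),round(d["p"],2)) for d in arm.find_in(t,p)][:4])
print(arm.read_state())
E
```

```text
top {'fx': 580.9755834406554, 'fy': 580.9755834406554, 'cx': 319.10270273382264, 'cy': 237.21642689902134, 'position': array([ 292.97999852,    7.62380118, 1278.05179318]), 'attitude': array([-0.69918643, -0.06181397,  0.07574291,  0.70822339]), 'shot': 1}
block [([241.0, 269.0], 0.81)] [([220.0, 205.0, 322.0, 278.0], 0.73), ([480.0, 195.0, 516.0, 228.0], 0.65), ([226.0, 210.0, 237.0, 248.0], 0.64)]
seat [([237.0, 253.0], 0.84)] [([218.0, 205.0, 323.0, 280.0], 0.65)]
bearing [([248.0, 297.0], 0.68), ([188.0, 323.0], 0.59), ([311.0, 322.0], 0.56)] [([311.0, 300.0, 338.0, 330.0], 0.96), ([285.0, 239.0, 300.0, 257.0], 0.88), ([317.0, 182.0, 334.0, 196.0], 0.55), ([174.0, 215.0, 197.0, 290.0], 0.51)]Traceback (most recent call last):
  File "<stdin>", line 6, in <module>
ValueError: it knows: bearing, block, end_cap, grease_jar, keeper_knob, lockring, lube, mug, screwdriver, seat, wrench
```

View pics/top0.png

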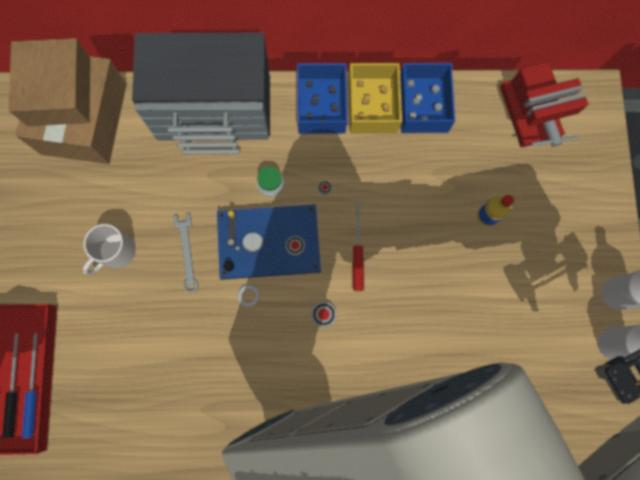

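Top view (picture 1): the blue block spans about columns 218–320, rows 205–279. The seat is at (row 242, col 253), the keeper and knob at (213, 231), and the end cap at (265, 229). There are three bearing-like discs: (187, 324) is small and on the bench, (245, 295) is middle-sized and on the block, and (313, 323) is large and on the bench. The middle one fits, since it is the middle size and lies on the block's -y side. I'll confirm it in a crop.

```bash
python3 - <<'E'
from h import *
for n in("top","side"):
    p=arm.read_camera(n); im=p["color"]; cv2.imwrite(f"pics/{n}0.png",im)
    if n=="top": cv2.imwrite("pics/crop0.png",cv2.resize(im[165:335,195:365],None,fx=3.5,fy=3.5,interpolation=cv2.INTER_CUBIC))
    else: print({k:v for k,v in p.items() if k!="color"})
    for t in("block","seat","bearing","keeper_knob","end_cap","grease_jar","lockring"):
        z=dict(seat=30,bearing=30,keeper_knob=60,end_cap=30).get(t,0)
        print(n,t,[(np.round(d["centre"],1).tolist(),round(d["p"],2),np.round(px2w(p,d["centre"][1],d["centre"][0],z)).tolist()) for d in arm.spot_point(t,p)][:4])
    if n=="top":
        hsv=cv2.cvtColor(im,cv2.COLOR_BGR2HSV); m=cv2.inRange(hsv,(100,120,30),(125,255,255)); m[:195]=0;m[290:]=0;m[:,:205]=0;m[:,335:]=0
        m=cv2.morphologyEx(m,cv2.MORPH_OPEN,np.ones((3,3)))
        c=max(cv2.findContours(m,0,2)[0],key=cv2.contourArea); h=cv2.convexHull(c)
        print(cv2.approxPolyDP(h,6,True).tolist())
        pts=np.array([px2w(p,x,y,30)[:2] for x,y in h[:,0]],np.float32); print(cv2.minAreaRect(pts))
s=arm.read_state();print({k:s[k] for k in("time_s","tcp_pos","eef_rot","wrist_force")}); print(rot(s["eef_rot"]).round(3))
E
```

```text
top block [([269.7, 229.3], 0.64, [474.0, 180.0, 0.0]), ([245.6, 353.4], 0.29, [525.0, -96.0, 0.0])]
top seat [([241.3, 253.3], 0.72, [532.0, 125.0, 30.0]), ([183.0, 269.2], 0.39, [663.0, 90.0, 30.0])]
top bearing [([311.5, 321.6], 0.73, [377.0, -22.0, 30.0]), ([248.2, 295.5], 0.63, [515.0, 33.0, 30.0]), ([189.3, 319.3], 0.44, [648.0, -21.0, 30.0])]
top keeper_knob [([212.9, 229.8], 0.6, [589.0, 173.0, 60.0]), ([180.2, 269.1], 0.43, [661.0, 89.0, 60.0])]
top end_cap [([183.8, 270.0], 0.55, [662.0, 89.0, 30.0]), ([266.7, 231.9], 0.43, [476.0, 171.0, 30.0])]
top grease_jar [([185.3, 270.0], 0.79, [667.0, 91.0, 0.0]), ([244.4, 268.4], 0.21, [530.0, 94.0, 0.0])]
top lockring [([295.0, 252.5], 0.48, [417.0, 129.0, 0.0])]
[[[314, 212]], [[316, 271]], [[226, 277]], [[220, 269]], [[224, 212]]]
((532.299560546875, 93.16185760498047), (148.36061096191406, 213.36334228515625), 3.6412622928619385)
{'fx': 577.0578462179401, 'fy': 577.0578462179401, 'cx': 311.2489033149589, 'cy': 242.64134470159584, 'position': array([ 504.92814553,  908.21109295, 1032.2165702 ]), 'attitude': array([-2.51048298e-0
[... 343 characters left out ...]
, 0.7, [663.0, 124.0, 30.0]), ([243.9, 259.4], 0.55, [653.0, -20.0, 30.0]), ([262.8, 318.2], 0.54, [512.0, 30.0, 30.0])]
side keeper_knob [([302.2, 280.6], 0.67, [586.0, 172.0, 60.0])]
side end_cap [([316.4, 331.5], 0.43, [478.0, 180.0, 30.0])]
side grease_jar [([286.3, 245.7], 0.86, [675.0, 86.0, 0.0]), ([314.8, 332.9], 0.45, [474.0, 154.0, 0.0])]
side lockring [([312.5, 358.7], 0.46, [417.0, 144.0, 0.0])]
{'time_s': 1.15, 'tcp_pos': array([ 272.29413234, -562.54426357,  236.56260837]), 'eef_rot': array([ 0.59910727, -0.59907687,  0.37563075, -0.37560474]), 'wrist_force': array([-0.24548642, -0.81289711, -0.16044067])}
[[ 0.436 -0.     0.9  ]
 [-0.9    0.     0.436]
 [-0.    -1.     0.   ]]
```

View pics/crop0.png

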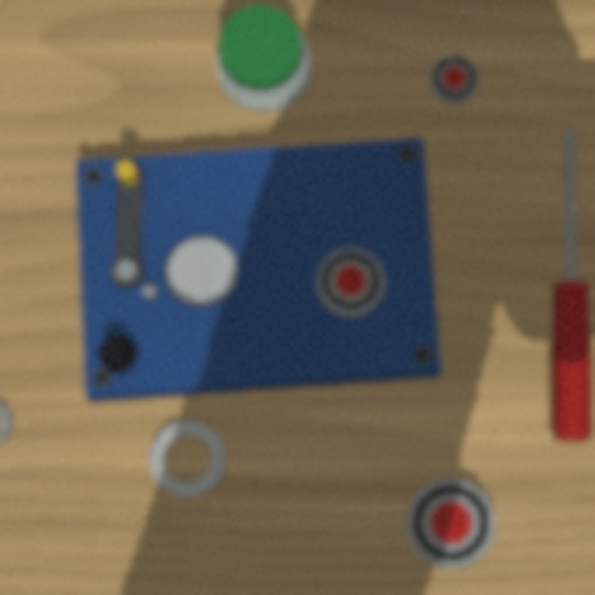

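View pics/side0.png

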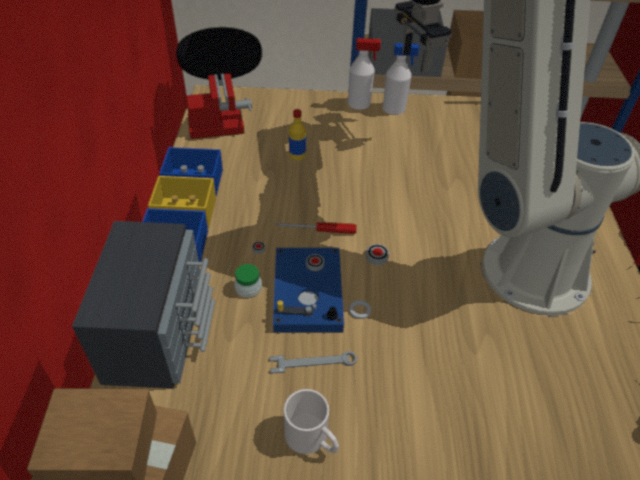

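```bash
cat > fit.py <<'E'
from h import *
from scipy.optimize import minimize
ims={}
for n,(a,b,c,d) in dict(top=(195,290,210,330),side=(238,340,265,352)).items():
    p=arm.read_camera(n); im=p["color"]
    hsv=cv2.cvtColor(cv2.GaussianBlur(im,(3,3),0),cv2.COLOR_BGR2HSV); m=cv2.inRange(hsv,(95,90,20),(130,255,255)); k=np.zeros_like(m); k[a:b,c:d]=m[a:b,c:d]
    k=cv2.morphologyEx(k,cv2.MORPH_OPEN,np.ones((3,3)))
    cs=max(cv2.findContours(k,0,2)[0],key=cv2.contourArea); h=cv2.convexHull(cs)
    M=np.zeros((480*4,640*4),np.uint8); cv2.fillConvexPoly(M,((h[:,0]+.5)*4).astype(int),1); ims[n]=(p,M,h)
def poly(p,v):
    c,s=np.cos(v[2]),np.sin(v[2])
    P=[w2px(p,(v[0]+c*x-s*y,v[1]+s*x+c*y,z)) for x in(-75,75) for y in(-110,110) for z in(0,30)]
    return cv2.convexHull(np.array(P,np.float32))
def cost(v,ns):
    t=0
    for n in ns:
        p,M,_=ims[n]; A=np.zeros_like(M); cv2.fillConvexPoly(A,((poly(p,v)[:,0]+.5)*4).astype(int),1)
        t+=1-(A&M).sum()/(A|M).sum()
    return t
if __name__=="__main__":
    for ns in(["top"],["side"],["top","side"]):
        r=minimize(cost,[533,93,.06],args=(ns,),method="Nelder-Mead",options=dict(initial_simplex=[[533,93,.06],[538,93,.06],[533,98,.06],[533,93,.1]]))
        print(ns,r.x.round(3),r.fun)
    v=r.x;c,s=np.cos(v[2]),np.sin(v[2])
    W=lambda x,y,z:(v[0]+c*x-s*y,v[1]+s*x+c*y,z)
    for n,(p,M,h) in ims.items():
        im=p["color"].copy(); S=4; x0,y0=(200,190) if n=="top" else (240,225)
        im=cv2.resize(im[y0:y0+110,x0:x0+135],None,fx=S,fy=S,interpolation=cv2.INTER_CUBIC)
        T=lambda q:tuple(int((q[i]+.5-(x0,y0)[i])*S) for i in(0,1))
        cv2.polylines(im,[np.array([T(q) for q in poly(p,v)[:,0]])],1,(0,255,0))
        for ring in([W(22.5*np.cos(a),35+22.5*np.sin(a),30) for a in np.arange(0,6.3,.1)],[W(5*np.cos(a),80+5*np.sin(a),40) for a in np.arange(0,6.3,.3)]):
            cv2.polylines(im,[np.array([T(w2px(p,q)) for q in ring])],1,(0,255,255))
        cv2.imwrite(f"pics/fit_{n}.png",im)
        hsv=cv2.cvtColor(p["color"],cv2.COLOR_BGR2HSV)
        def cen(msk,u,w,rad,z):
            q=np.zeros_like(msk); q[w-rad:w+rad,u-rad:u+rad]=msk[w-rad:w+rad,u-rad:u+rad]; mm=cv2.moments(q); cc=(mm["m10"]/mm["m00"],mm["m01"]/mm["m00"]); return np.round(cc,1),px2w(p,*cc,z).round(1)
        red=cv2.inRange(hsv,(0,120,30),(8,255,255))|cv2.inRange(hsv,(172,120,30),(180,255,255)); yel=cv2.inRange(hsv,(18,120,80),(35,255,255))
        b=(295,245) if n=="top" else (315,262); k=(230,214) if n=="top" else (281,306)
        print(n,"bearing",cen(red,*b,8,42),"knob(z50)",cen(yel,*k,9,50 if n=="side" else 56))
    print("seat",W(0,35,30),"pivot",W(0,80,30))
    a=cv2.imread("pics/fit_top.png");b=cv2.imread("pics/fit_side.png");cv2.imwrite("pics/fit.png",np.vstack([a,b])[:, :][: ,:] if 0 else cv2.resize(np.hstack([a,b]),(800,326)))
E
python3 fit.py
```

```text
['top'] [5.34703e+02 9.40430e+01 5.10000e-02] 0.06463373326440014
['side'] [5.32821e+02 9.06560e+01 5.40000e-02] 0.04448185965674556
['top', 'side'] [5.3271e+02 9.0699e+01 6.3000e-02] 0.11033768690915247
top bearing (array([294.7, 244.7]), array([520.9,  34.4,  42. ])) knob(z50) (array([231. , 213.8]), array([587.6, 170.9,  56. ]))
side bearing (array([314.7, 260.4]), array([520. ,  34.1,  42. ])) knob(z50) (array([280. , 305.5]), array([587.7, 172.9,  50. ]))
seat (np.float64(530.5146774497274), np.float64(125.62972548091423), 30) pivot (np.float64(527.6925840422047), np.float64(170.54114706606578), 30)
```

View pics/fit.png

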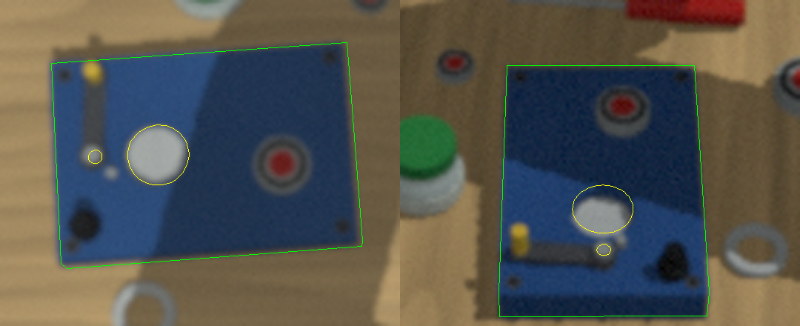

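The block fit and both cameras agree. In world xy the seat is at (530.7, 125.8), the bearing at (520.5, 34.3), the pivot at (527.7, 170.5) and the knob at (587.7, 172). The middle-sized disc, on the block at top-view pixel (245, 295), is the bearing. I'll move to a point behind it with the jaws across the push direction.

jog_arm(series=[{"delta_pos": [-391,0,460],"roll": -1.009},{"delta_pos": [-391,0,460],"roll": -1.009},{"delta_pos": [-391,0,460],"roll": -1.009},{"delta_pos": [-391,0,460],"roll": -1.009},{"delta_pos": [-391,0,460],"roll": -1.009},{"delta_pos": [-391,0,460],"roll": -1.009},{"delta_pos": [-391,0,460],"roll": -1.009},{"delta_pos": [-391,0,460],"roll": -1.009}], hand=28)

```text
time_s: 2.25
tcp_pos: [474.8, -103.2, 237.0]
eef_rot: [-0.706, 0.706, -0.039, 0.04]
wrist_force: [0.2, -0.9, -0.8]
opening: 0.303
```

jog_arm(series=[{"delta_pos": [0,0,0],"roll": 0}])

```text
time_s: 2.38
tcp_pos: [476.1, -99.7, 237.1]
eef_rot: [0.706, -0.706, 0.037, -0.038]
wrist_force: [0.0, -0.3, 0.3]
opening: 0.305
```

jog_arm(series=[{"delta_pos": [15,0,46],"roll": 0},{"delta_pos": [30,0,93],"roll": 0},{"delta_pos": [30,50,93],"roll": 0},{"delta_pos": [30,100,93],"roll": 0},{"delta_pos": [30,140,93],"roll": 0},{"delta_pos": [30,165,93],"roll": 0},{"delta_pos": [30,165,93],"roll": 0},{"delta_pos": [30,165,93],"roll": 0}])

```text
time_s: 3.38
tcp_pos: [516.7, -11.0, 73.2]
eef_rot: [0.706, -0.706, 0.037, -0.039]
wrist_force: [0.6, 0.6, 0.4]
opening: 0.306
```

```bash
cat > where.py <<'E'
from h import *
s=arm.read_state(); M=rot(s["eef_rot"]); t=np.array(s["tcp_pos"])
print(s["time_s"],t.round(1),"z",M[:,2].round(3),"x",M[:,0].round(3),s["wrist_force"].round(1),s["opening"]*91.9)
import sys
for a in sys.argv[1:]:
    w=np.array(eval(a),float); print(a,"->tool delta",(M.T@(w-t)).round(1))
E
python3 where.py "(515.5,-10.4,55.5)" "(527.8,100.3,55.5)"
python3 - <<'E'
from h import *
out=[]
for n,x,y in(("top",195,180),("side",235,215)):
    im=arm.read_camera(n)["color"][y:y+120,x:x+140]; out.append(cv2.resize(im,None,fx=2.85,fy=2.85,interpolation=cv2.INTER_CUBIC))
cv2.imwrite("pics/pre.png",np.hstack(out))
E
```

```text
3.375 [516.7 -11.   73.2] z [0.106 0.994 0.   ] x [ 0.994 -0.106  0.003] [0.6 0.6 0.4] 28.089566206713815
(515.5,-10.4,55.5) ->tool delta [-1.3 17.7  0.5]
(527.8,100.3,55.5) ->tool delta [ -0.9  17.7 111.8]
```

View pics/pre.png

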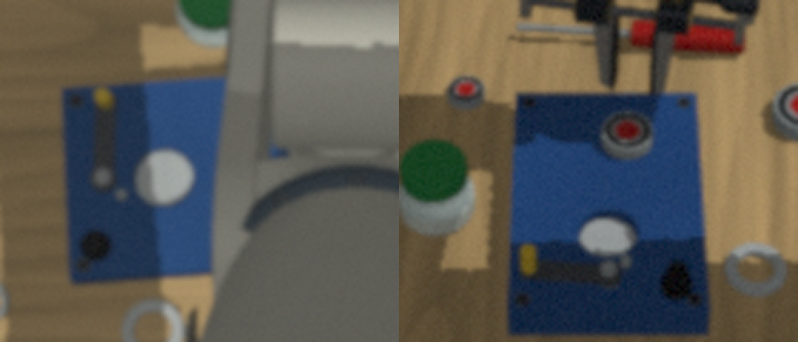

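The fingers straddle the push line: side view (picture 5) shows the bearing centred between them. Next I'll lower and push the first part.

jog_arm(series=[{"delta_pos": [-1,10,0],"roll": 0},{"delta_pos": [-1,17.5,0],"roll": 0},{"delta_pos": [-1,17.5,10],"roll": 0},{"delta_pos": [-1,17.5,20],"roll": 0},{"delta_pos": [-1,17.5,28],"roll": 0},{"delta_pos": [-1,17.5,36],"roll": 0},{"delta_pos": [-1,17.5,44],"roll": 0},{"delta_pos": [-1,17.5,52],"roll": 0}])

```text
time_s: 4.47
tcp_pos: [521.8, 41.6, 56.2]
eef_rot: [0.706, -0.706, 0.036, -0.039]
wrist_force: [0.3, 0.3, -0.7]
opening: 0.306
```

```bash
python3 where.py "(527.8,100.3,55.5)"
python3 - <<'E'
from h import *
p=arm.read_camera("side"); im=p["color"]; hsv=cv2.cvtColor(im,cv2.COLOR_BGR2HSV)
red=cv2.inRange(hsv,(0,120,30),(8,255,255))|cv2.inRange(hsv,(172,120,30),(180,255,255)); q=np.zeros_like(red); q[255:320,285:345]=red[255:320,285:345]
m=cv2.moments(q); print(m["m00"]/255,px2w(p,m["m10"]/m["m00"],m["m01"]/m["m00"],42))
E
```

```text
4.475 [521.8  41.6  56.2] z [0.106 0.994 0.001] x [ 0.994 -0.106  0.004] [ 0.3  0.3 -0.7] 28.14845303805756
(527.8,100.3,55.5) ->tool delta [-0.2  0.7 59. ]
38.0 [524.58189931  67.75625248  42.        ]
```

jog_arm(series=[{"delta_pos": [0,0.5,8],"roll": 0},{"delta_pos": [0,0.5,16],"roll": 0},{"delta_pos": [0,0.5,24],"roll": 0},{"delta_pos": [0,0.5,30],"roll": 0},{"delta_pos": [0,0.5,36],"roll": 0},{"delta_pos": [0,0.5,42],"roll": 0},{"delta_pos": [0,0.5,48],"roll": 0},{"delta_pos": [0,0.5,52],"roll": 0}])

```text
time_s: 5.52
tcp_pos: [527.5, 94.3, 55.8]
eef_rot: [0.706, -0.706, 0.036, -0.039]
wrist_force: [-1.4, -1.0, 1.9]
opening: 0.306
```

jog_arm(series=[{"delta_pos": [0,0,4],"roll": 0},{"delta_pos": [0,0,7],"roll": 0},{"delta_pos": [0,0,9],"roll": 0},{"delta_pos": [0,0,9],"roll": 0},{"delta_pos": [0,0,9],"roll": 0}])

```text
time_s: 6.15
tcp_pos: [528.4, 103.2, 55.7]
eef_rot: [0.706, -0.706, 0.036, -0.039]
wrist_force: [-0.7, -0.3, 0.7]
opening: 0.302
```

```bash
python3 where.py "(527.8,100.3,55.5)"
python3 - <<'E'
from h import *
im=arm.read_camera("side")["color"][225:345,240:380]; cv2.imwrite("pics/s1.png",cv2.resize(im,None,fx=4,fy=4,interpolation=cv2.INTER_CUBIC))
E
```

```text
6.15 [528.4 103.2  55.7] z [0.106 0.994 0.001] x [ 0.994 -0.106  0.004] [-0.7 -0.3  0.7] 27.718412801009435
(527.8,100.3,55.5) ->tool delta [-0.3  0.2 -3. ]
```

View pics/s1.png

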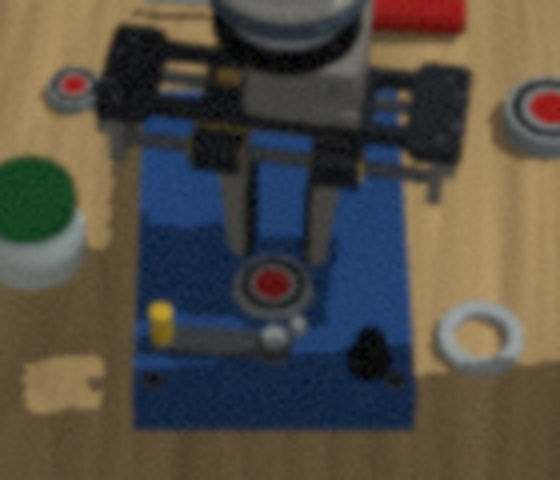

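The bearing looks flush in the seat (side view, picture 6, about pixel (308, 296)), with no side wall showing and no force. I'll back off, lift, and check in both views.

jog_arm(series=[{"delta_pos": [0,0,-15],"roll": 0},{"delta_pos": [0,-10,-15],"roll": 0},{"delta_pos": [0,-50,-15],"roll": 0},{"delta_pos": [20,-100,0],"roll": 0.2},{"delta_pos": [60,-100,50],"roll": 0.4},{"delta_pos": [70,-100,99],"roll": 0.68},{"delta_pos": [70,-100,99],"roll": 0.68},{"delta_pos": [70,-100,99],"roll": 0.68}], hand=0)

```text
time_s: 7.2
tcp_pos: [608.0, 194.4, 156.5]
eef_rot: [0.654, -0.653, 0.269, -0.272]
wrist_force: [0.3, -0.4, -0.7]
opening: 0.004
```

```bash
python3 where.py "(609,193,66)"
python3 - <<'E'
from h import *
out=[]
for n,x,y in(("top",205,190),("side",250,230)):
    p=arm.read_camera(n); im=p["color"]; out.append(cv2.resize(im[y:y+110,x:x+110],None,fx=3.6,fy=3.6,interpolation=cv2.INTER_CUBIC))
    hsv=cv2.cvtColor(im,cv2.COLOR_BGR2HSV); red=cv2.inRange(hsv,(0,120,30),(8,255,255))|cv2.inRange(hsv,(172,120,30),(180,255,255)); u,w=map(int,w2px(p,(530.7,125.8,30)))
    q=np.zeros_like(red); q[w-12:w+12,u-12:u+12]=red[w-12:w+12,u-12:u+12]; m=cv2.moments(q)
    if m["m00"]: print(n,px2w(p,m["m10"]/m["m00"],m["m01"]/m["m00"],30).round(1))
cv2.imwrite("pics/s2.png",np.hstack(out))
E
```

```text
7.2 [608.  194.4 156.5] z [0.707 0.708 0.003] x [ 0.708 -0.707  0.003] [ 0.3 -0.4 -0.7] 0.36995280601567315
(609,193,66) ->tool delta [ 1.4 90.5 -0.6]
top [532.6 124.3  30. ]
side [531.2 126.8  30. ]
```

View pics/s2.png

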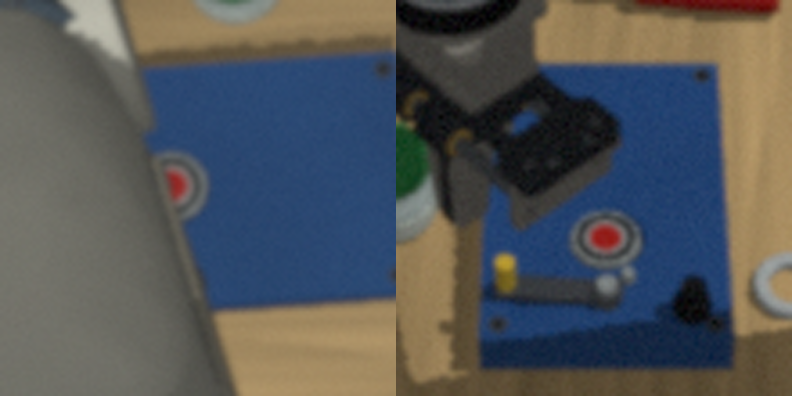

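The bearing is home: both views show it flush and concentric, centred at about (531–532, 124–127). Next I'll lower beside the knob and swing the keeper along its arc with closed fingertips.

jog_arm(series=[{"delta_pos": [1,50,0],"roll": 0},{"delta_pos": [1,80,0],"roll": 0},{"delta_pos": [1,91,0],"roll": 0},{"delta_pos": [1,91,0],"roll": 0},{"delta_pos": [1,91,0],"roll": 0}])

```text
time_s: 7.92
tcp_pos: [609.9, 193.1, 66.9]
eef_rot: [0.655, -0.652, 0.268, -0.272]
wrist_force: [0.2, -0.3, 0.8]
opening: 0.004
```

jog_arm(series=[{"delta_pos": [1,0,-8],"roll": 0},{"delta_pos": [2,0,-15],"roll": 0},{"delta_pos": [6,0,-21],"roll": 0},{"delta_pos": [10,0,-27],"roll": 0},{"delta_pos": [13.5,0,-34.5],"roll": 0},{"delta_pos": [16.5,0,-42],"roll": 0},{"delta_pos": [17.5,0,-49.5],"roll": 0},{"delta_pos": [18.5,0,-57.5],"roll": 0}])

```text
time_s: 8.93
tcp_pos: [581.7, 138.8, 66.5]
eef_rot: [0.655, -0.653, 0.268, -0.272]
wrist_force: [1.1, 0.4, 0.2]
opening: 0.006
```

```bash
python3 where.py "(581.4,139.4,65)" "(569,129.8,65)" "(554.5,123.8,65)" "(542.5,121.9,65)" "(539.5,121.9,65)"
python3 - <<'E'
from h import *
im=arm.read_camera("side")["color"][230:340,240:380]; cv2.imwrite("pics/s3.png",cv2.resize(im,None,fx=4,fy=4,interpolation=cv2.INTER_CUBIC))
E
```

```text
8.925 [581.7 138.8  66.5] z [0.706 0.708 0.004] x [ 0.708 -0.706  0.003] [1.1 0.4 0.2] 0.5499716749180777
(581.4,139.4,65) ->tool delta [-0.6  1.5  0.2]
(569,129.8,65) ->tool delta [ -2.6   1.4 -15.4]
(554.5,123.8,65) ->tool delta [ -8.6   1.3 -29.8]
(542.5,121.9,65) ->tool delta [-15.8   1.2 -39.7]
(539.5,121.9,65) ->tool delta [-17.9   1.2 -41.8]
```

View pics/s3.png

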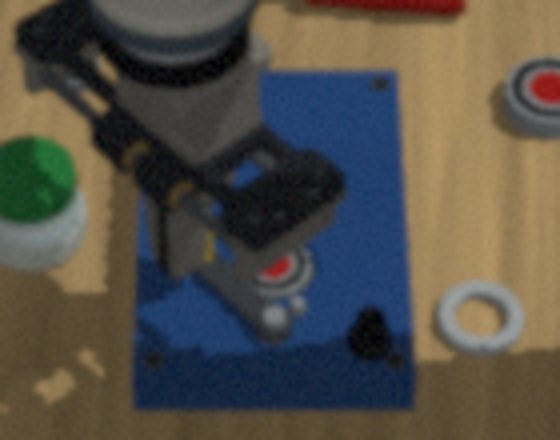

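The keeper is about halfway round (picture 8) and the fingers are on the knob's upstream side. I'll carry on to the stop.

jog_arm(series=[{"delta_pos": [-1,0,-8],"roll": 0},{"delta_pos": [-2.5,0,-15.5],"roll": 0},{"delta_pos": [-5,0,-22.5],"roll": 0},{"delta_pos": [-8.5,0,-30],"roll": 0},{"delta_pos": [-12,0,-35],"roll": 0},{"delta_pos": [-15.5,0,-39.5],"roll": 0},{"delta_pos": [-18,0,-42],"roll": 0},{"delta_pos": [-18,0,-42],"roll": 0}])

```text
time_s: 9.98
tcp_pos: [542.6, 122.4, 67.2]
eef_rot: [0.656, -0.651, 0.266, -0.274]
wrist_force: [11.9, 4.5, -5.3]
opening: 0.004
```

jog_arm(series=[{"delta_pos": [-1,0,-1],"roll": 0},{"delta_pos": [-2,0,-2],"roll": 0},{"delta_pos": [-2,0,-2],"roll": 0}])

```text
time_s: 10.35
tcp_pos: [542.0, 123.0, 67.9]
eef_rot: [0.657, -0.65, 0.264, -0.275]
wrist_force: [8.1, 2.4, -2.8]
opening: 0.001
```

```bash
python3 where.py "(539.5,121.9,65)"
```

```text
10.35 [542.  123.   67.9] z [0.706 0.708 0.016] x [ 0.708 -0.706  0.01 ] [ 8.1  2.4 -2.8] 0.0898297523806259
(539.5,121.9,65) ->tool delta [-1.1  2.9 -2.6]
```

The force rose to 12 N at the expected stop position. I'll back off, raise clear, and check.

jog_arm(series=[{"delta_pos": [4,0,6],"roll": 0},{"delta_pos": [10,0,20],"roll": 0},{"delta_pos": [10,-40,20],"roll": 0},{"delta_pos": [10,-100,20],"roll": 0},{"delta_pos": [60,-140,-10],"roll": 0},{"delta_pos": [110,-150,-50],"roll": 0},{"delta_pos": [150,-150,-80],"roll": 0},{"delta_pos": [200,-150,-110],"roll": 0}])

```text
time_s: 11.35
tcp_pos: [603.7, -98.4, 218.8]
eef_rot: [0.657, -0.65, 0.264, -0.275]
wrist_force: [-0.3, -0.5, -0.4]
opening: 0.004
```

jog_arm(series=[{"delta_pos": [50,0,-40],"roll": 0},{"delta_pos": [90,0,-80],"roll": 0},{"delta_pos": [130,0,-120],"roll": 0},{"delta_pos": [160,0,-150],"roll": 0},{"delta_pos": [160,0,-150],"roll": 0},{"delta_pos": [160,0,-150],"roll": 0}])

```text
time_s: 12.1
tcp_pos: [611.2, -317.1, 217.7]
eef_rot: [0.657, -0.65, 0.265, -0.275]
wrist_force: [-0.3, 0.9, -0.7]
opening: 0.004
```

```bash
python3 where.py
python3 - <<'E'
from h import *
out=[]
v=(532.7,91.5,.055);c,s=np.cos(v[2]),np.sin(v[2])
for n,x,y in(("top",180,165),("side",235,225)):
    p=arm.read_camera(n); im=p["color"]; out.append(cv2.resize(im[y:y+150,x:x+150],(400,400),interpolation=cv2.INTER_CUBIC))
    hsv=cv2.cvtColor(im,cv2.COLOR_BGR2HSV); yel=cv2.inRange(hsv,(18,120,60),(35,255,255)); u,w=map(int,w2px(p,(531,110.6,56)))
    q=np.zeros_like(yel); q[w-12:w+12,u-12:u+12]=yel[w-12:w+12,u-12:u+12]; m=cv2.moments(q)
    if m["m00"]: 
        k=px2w(p,m["m10"]/m["m00"],m["m01"]/m["m00"],50 if n=="side" else 56); d=k[:2]-(v[0]-s*80,v[1]+c*80); print(n,k.round(1),"angle",v[2]-np.arctan2(d[1],d[0]),np.hypot(*d))
    for t,z in(("end_cap",30),("lockring",0),("grease_jar",0)): print(t,[(px2w(p,e["centre"][1],e["centre"][0],z).round().tolist(),round(e["p"],2)) for e in arm.spot_point(t,p)][:2])
cv2.imwrite("pics/s4.png",np.hstack(out))
E
```

```text
12.1 [ 611.2 -317.1  217.7] z [0.706 0.708 0.016] x [ 0.708 -0.706  0.009] [-0.3  0.9 -0.7] 0.38175033042009754
top [530.7 113.   56. ] angle 1.5851241514047496 58.42571211902187
end_cap [([474.0, 171.0, 30.0], 0.47)]
lockring [([415.0, 128.0, 0.0], 0.48)]
grease_jar [([669.0, 97.0, 0.0], 0.88), ([530.0, 92.0, 0.0], 0.54)]
side [531.3 115.1  50. ] angle 1.572599041164636 56.39276144868889
end_cap [([481.0, 179.0, 30.0], 0.51)]
lockring [([416.0, 134.0, 0.0], 0.65)]
grease_jar [([672.0, 90.0, 0.0], 0.75), ([479.0, 151.0, 0.0], 0.33)]
```

View pics/s4.png

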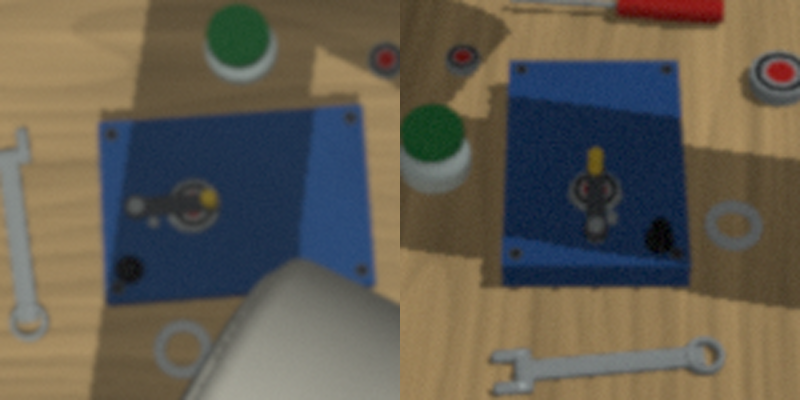

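The keeper measures 1.57–1.585 rad, at its stop over the flush bearing. The bystanders are in place and the robot is clear, so I'll hand in.

```bash
python3 -c "
from cell import arm
print(arm.hand_in(), arm.read_state()['time_s'])"
```

```text
the job is handed in; nothing more can be done
the job is handed in; nothing more can be done
```

I pushed the middle-sized bearing across the block with two fingertips until it dropped into the seat. I then pushed the yellow knob with closed fingertips to swing the keeper over it to its stop, and handed the job in at about 12 s of robot time.

- **Bearing:** after I lifted clear, both cameras showed it flush and concentric with the seat, within about 2 mm of the fitted centre. The arm partly hid it in the top view.
- **Keeper:** the wrist force rose to about 12 N at the expected stop position. The two views put the angle at 1.585 rad (top) and 1.573 rad (side); the stop is 1.571.
- **Knob radius:** the measured distance from the pivot came out at 58.4 mm and 56.4 mm instead of 60 mm. I put that down to the assumed heights of the knob's visible patch.
- **Bystanders:** the end cap, lockring and jar measured close to their first positions. The jar (6 mm in the top view) and the lockring (10 mm in the side view) differed most, which I took as detection noise because nothing came near them. I did not measure the screwdriver, wrench, mug and lube bottle again.

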